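# Pack, lid and clamp the sample transport carrier

## Robot

A 6-joint arm with a two-finger parallel gripper is mounted at the origin on the work surface. World frame = base frame: x ahead of the robot, y to its left, z up, the work surface at z = 0. Lengths are in mm, angles in rad, forces in N, time in s.
With the tool pointing down it reaches from about 325 to 875 mm from the base axis. Payload 4.4 kg.
Tool frame: the origin (TCP) lies on the centre line of the jaws, within the pads' length; the fingertips stand ahead of it and the grasp point (between the pads) lies 6 mm ahead of it (ctrl.tcp_to_tips is the z of the fingertips in the tool frame, in mm); z points along the fingers, y is the line along which they close (so a half turn about z gives the same grasp; the last joint's range is limited). The gripper opens to 85 mm and grips with 20 to 120 N. Pads are 22 mm wide; open, the fingers measure 114 mm over their backs; the gripper's body (76 mm by 85 mm) begins 54 mm behind the grasp point. The pads swing forward as they close: fully open they stand 13 mm farther back than shut.
Start: joints at [-0.15, 0.207, 1.542, -0, 1.393, -0.15], TCP at [575.002, -0.012, 256.282] pointing down, gripper open.
Joint ranges: [-2.73, 2.73], [-0.86, 2.22], [0.23, 2.46], [-1.11, 4.25], [0.08, 2.63], [-2.82, 2.82]. Speed limits (rad/s): [2.79, 2.79, 3.14, 3.14, 3.14, 3.14].

## Interface

Orientations are given as a 3x3 rotation matrix whose columns are the frame's x, y, z axes.
In Python, from plant import ctrl, sensors, optics gives the robot as it stands. Calls block until the motion is done:
- ctrl.move_ptp(position, orientation): joint-space move of the TCP to a pose.
- ctrl.move_l(position, rot=None, vel=150, threshold=None): straight line of the TCP; rot=None keeps the orientation; vel is the mean speed in mm/s. With threshold (N) it stops when the force on the tool has changed by that much, and returns True; else False.
- ctrl.set_joints(angles): joint-space move.
- ctrl.gripper_to(opening, force=None): finger opening in mm; force is the grip in N (None keeps the last); returns when the fingers have stopped.
- ctrl.hold(seconds).
- ctrl.solve_ik(position, orientation): joint angles nearest the present ones, or None.
- sensors.read_state(): the state.
- optics.grab_frame(name): name is "scene" or "side" or "wrist"; returns (picture, depth): 420x560x3 uint8, red, green, blue; 420x560 float32, mm along the optical axis (not along the pixel's ray), 0 where there is no reading.
- optics.camera_params(name): a dict with "mtx" (3x3 intrinsics, pixels), "R" (3x3) and "t" (3): a world point X has camera coordinates R X + t; the wrist camera has in their place "T_tool_cam" (4x4, takes a point from camera to tool coordinates, whose origin is the TCP and whose axes are the flange's). Camera axes: x right, y down, z forward; pixel columns grow to the right and rows downward; lengths in mm; the calibration is good to about 2 mm. The wrist camera is an equidistant fisheye: a pixel r from the principal point sees the ray r / f radians off the axis. A picture is of the moment at which its call begins: read the wrist's pose just before it. camera_params takes no time and is no camera call.
A pose or a line that the arm cannot do raises ctrl.MotionError and nothing moves.
- ctrl.finish_job(): hands the job in; it is judged then, once.
The state is a dict: "t": time; "q": joint angles; "qvel": joint speeds; "tau": joint torques, N m; "eef_pos": TCP position; "eef_rot": TCP orientation; "force": force on the tool from outside, world axes, zero at the start; "wrist_torque": the same for the moment, N m; "grip_width": finger opening in mm; "grasp_force": force on a finger pad.
Only numpy, scipy, OpenCV 4.12 (cv2) and the standard library are available. Lean on these libraries where they do the work, as an engineer would, in place of code of your own. Each camera call takes 0.05 s, during which the arm holds its last target. There are 200 camera calls.

## Task

Pack every sample jar, reagent flask and cold pack that is on the desk into the green transport carrier, each standing upright on its floor. Then put the lid squarely on so that it sits fully down on the rim, and swing the clamp all the way down onto it. Leave the other things on the desk where they are.

Things in the scene. Friction and masses are not known exactly. Their poses are not given: they have to be found in the camera images.
- carrier: Green open carrier, fixed: outside 126 (x) x 240 (y) x 70 mm high, walls and floor 6 mm: inside 114 x 228 mm. Origin: centre of the underside; z up. Clamp at its -y end. The load fits as four rows along y, 57 mm apart (y -85, -28, 28, 85): per row one cold pack (length along x) or two jars / flasks (x -28, 28)
- lid: Loose green hood 147 (x) x 261 (y) x 42 mm, with a black bar handle: 16 mm wide (x), 80 long (y), from 42 to 68 mm up. Origin: centre of the underside, z up. A step inside rests on the carrier's rim, the skirt hangs 10 mm down outside it with 4 mm play: seated, its origin is 60 mm above the carrier's, axes parallel (either way round)
- clamp (a joint): Steel clamp on the carrier's -y end, hinged about the carrier's x axis: 0 = down, level, its rubber pad on the lid's top; grows as it swings up and outward to 2.2 rad; starts open at about 1.75 to 2.1 rad and stays where it is left (about 1.5 N at the tip)
- clamp_hinge (a point): hinge axis of the clamp, at carrier (0, -152, 112) mm
- clamp_tip (a point): outer (upper when down) face of the clamp's black finger tab, 92 mm from the hinge along the arm, 9 mm to its outer side; tab 22 mm wide, 26 long, 16 thick; arm 16 mm wide, 10 thick; round pad under the arm 62 mm from the hinge. Clamp down: tab top 121 mm above the desk
- jar1: White round sample jar, 52 mm diameter, with a round cap of 26 mm diameter and 22 mm height on a short 20 mm neck: cap from 62 to 84 mm above the underside, body top at 60 mm. Origin: centre of the underside, z up. May be absent
- flask1: Amber square reagent flask, 52 x 52 mm, sides along its x and y, with a round cap of 26 mm diameter and 22 mm height on a short 20 mm neck: cap from 62 to 84 mm above the underside, body top at 60 mm. Origin: centre of the underside, z up. May be absent
- pack1: Blue hard cold pack, 106 (x) x 52 (y) mm, 60 mm high, with a grip ridge on top 60 mm long (x), 24 mm wide (y), from 58 to 84 mm above the underside. Origin: centre of the underside, z up. May be absent
- jar2: White round sample jar, 52 mm diameter, with a round cap of 26 mm diameter and 22 mm height on a short 20 mm neck: cap from 62 to 84 mm above the underside, body top at 60 mm. Origin: centre of the underside, z up. May be absent
- flask2: Amber square reagent flask, 52 x 52 mm, sides along its x and y, with a round cap of 26 mm diameter and 22 mm height on a short 20 mm neck: cap from 62 to 84 mm above the underside, body top at 60 mm. Origin: centre of the underside, z up. May be absent
- pack2: Blue hard cold pack, 106 (x) x 52 (y) mm, 60 mm high, with a grip ridge on top 60 mm long (x), 24 mm wide (y), from 58 to 84 mm above the underside. Origin: centre of the underside, z up. May be absent
- logger: Bystander, leave alone: white data logger lying flat, 36 x 62 x 16 mm. Origin: centre of the underside
- scanner: Bystander, leave alone: hand scanner lying down, about 155 x 46 x 32 mm. Origin: centre of the underside
- tape: Bystander, leave alone: roll of clear tape lying flat, 90 mm across, 22 mm high. Origin: centre of the underside
- stapler: Bystander, leave alone: stapler, 130 x 34 x 41 mm. Origin: centre of the underside
- mouse: Bystander, leave alone: computer mouse, 100 x 60 x 30 mm. Origin: centre of the underside
- penpot: Bystander, leave alone: grey pen pot, 72 mm across, 90 mm high. Origin: centre of the underside

How it is judged:
By the outcome, as a careful person would: the job done as asked, in the order asked, and still so for the second after the job is handed in, with the robot touching nothing.
Of jar1, flask1, jar2, flask2, pack1, pack2 only 4 to 6 are there at a start; the rules pass over those that are not, and their reading is None.
At some moment in a run one of jar1, flask1, jar2, flask2, pack1, pack2, lid may be knocked a few centimetres aside while the robot is not near it.
Once in a run the grip may slacken for a moment while it holds something.
It also fails if it takes over 210 s, if anything falls off the work surface, if the arm or the gripper's body presses on something with over 40 N, if the wrist force passes 120 N, or if a joint passes its speed limit or range.

## Working session

There is one attempt and no reset: what is moved stays moved. The work goes in short steps, each a Python script; the robot and the scene stay as the last script left them, time stands still between calls to the robot, and variables do not carry over. Pictures are saved under pics/ and viewed, at most 14 in all, crops included, and the job is handed in when it is done.

```bash
ls; mkdir -p pics; python3 - <<'E'
from plant import ctrl, sensors, optics
import cv2, numpy as np
for n in ("scene","side"):
    p,d=optics.grab_frame(n); cv2.imwrite(f"pics/{n}0.png",p[:,:,::-1]); np.save(f"{n}0.npy",d)
    c=optics.camera_params(n); print(n,c)
print(optics.camera_params("wrist"),ctrl.tcp_to_tips); print(sensors.read_state())
E
```

```text
pics
scene {'mtx': array([[419.45281485,   0.        , 287.71445607],
       [  0.        , 419.45281485, 216.67480748],
       [  0.        ,   0.        ,   1.        ]]), 'R': array([[ 0.05990852,  0.99812032, -0.01291462],
       [ 0.83907718, -0.05736225, -0.54097972],
       [-0.54070367,  0.02157293, -0.84093647]]), 't': array([   1.88359838, -421.23143212, 1578.23739032])}
side {'mtx': array([[546.99649355,   0.        , 282.9960896 ],
       [  0.        , 546.99649355, 213.17968951],
       [  0.        ,   0.        ,   1.        ]]), 'R': array([[-0.97797822, -0.20826346,  0.01359939],
       [-0.16316634,  0.72232522, -0.67202903],
       [ 0.13013591, -0.65944872, -0.74039991]]), 't': array([ 534.37668432,  189.63769892, 1633.49627078])}
{'mtx': array([[325.1922621 ,   0.        , 280.00376562],
       [  0.        , 325.1922621 , 207.94959489],
       [  0.        ,   0.        ,   1.        ]]), 'T_tool_cam': array([[-2.10840395e-04, -9.53750310e-01, -3.00599902e-01,
         7.84419767e+01],
       [ 9.99999354e-01, -5.36955828e-04,  1.00226756e-03,
         3.967689
[... 305 characters left out ...]
0496513e-01]), 'qvel': array([-1.11380252e-03, -1.68835372e-03, -3.98599821e-03,  7.54549885e-05,
        1.61881305e-03, -4.57408229e-04]), 'tau': array([-6.50861111e-04, -3.84093010e+01, -2.92548752e+01, -2.51638894e-04,
        4.84987657e-03,  7.72491080e-05]), 'eef_pos': array([5.74372957e+02, 6.86056150e-02, 2.55250108e+02]), 'eef_rot': array([[ 3.08641656e-05,  9.99997939e-01, -2.03014627e-03],
       [ 9.99999952e-01, -3.02371617e-05,  3.08876626e-04],
       [ 3.08814604e-04, -2.03015570e-03, -9.99997892e-01]]), 'force': array([ 1.32639903, -0.21288812,  0.44518105]), 'wrist_torque': array([ 0.05567607, -0.00228961, -0.01864819]), 'grasp_force': 0.0, 'grip_width': 85.33398466099153}
```

View pics/scene0.png

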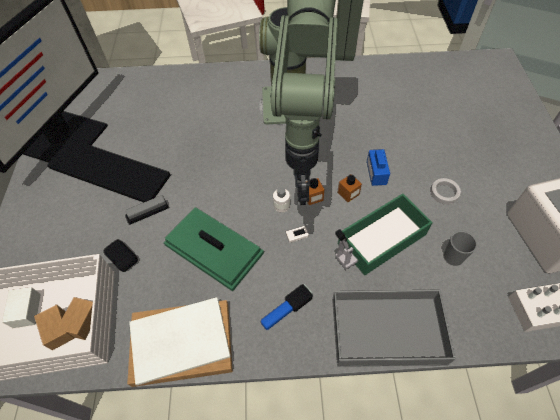

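View pics/side0.png

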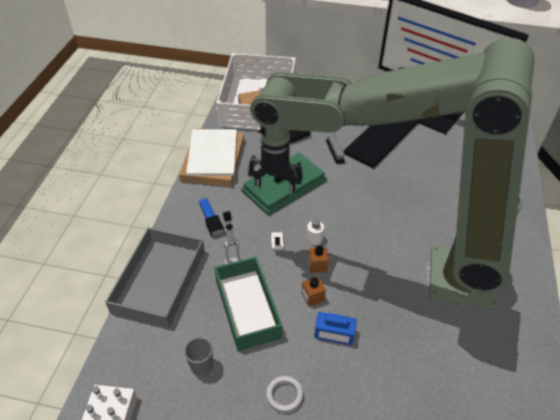

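The scene shows a white jar at (282,200), amber flasks at (315,190) and (350,187), and a blue pack at (379,167). The carrier is at (385,235) with its clamp at the left end (345,250), the lid is at (213,247), and the scanner is at (288,307). I'll swing the arm aside so I can see behind it and measure.

```bash
cat > h.py <<'E'
from plant import ctrl, sensors, optics
import cv2, numpy as np
def cloud(n, save=None):
    s=sensors.read_state()
    p,d=optics.grab_frame(n); c=optics.camera_params(n); K=c["mtx"]
    if save: cv2.imwrite(f"pics/{save}.png",p[:,:,::-1])
    v,u=np.mgrid[0:420,0:560]; X=(u-K[0,2])/K[0,0]; Y=(v-K[1,2])/K[1,1]
    if n=="wrist":
        th=np.hypot(X,Y)+1e-9; k=np.tan(np.minimum(th,1.45))/th; X,Y=X*k,Y*k
    P=np.stack([X*d,Y*d,d],-1)
    if n=="wrist":
        T=c["T_tool_cam"]; P=(P@T[:3,:3].T+T[:3,3])@s["eef_rot"].T+s["eef_pos"]
    else: P=(P-c["t"])@c["R"]
    P[d<=0]=np.nan
    hsv=cv2.cvtColor(p,cv2.COLOR_RGB2HSV)
    return p,hsv,P
def inr(hsv,lo,hi): return cv2.inRange(hsv,np.array(lo),np.array(hi))>0
COL=dict(amber=([5,140,50],[20,255,255]),blue=([105,150,60],[125,255,255]),green=([60,80,20],[90,255,255]),white=([0,0,150],[180,50,255]))
def blobs(hsv,P,col,zlo,zhi,minpx=15,xr=(200,900),yr=(-600,600)):
    z=P[...,2]
    m=inr(hsv,*COL[col])&(z>zlo)&(z<zhi)&(P[...,0]>xr[0])&(P[...,0]<xr[1])&(P[...,1]>yr[0])&(P[...,1]<yr[1])
    n,l,st,_=cv2.connectedComponentsWithStats(m.astype(np.uint8))
    return [P[l==i] for i in range(1,n) if st[i,4]>=minpx]
def rect(Q):
    (c,s,a)=cv2.minAreaRect(Q[:,:2].astype(np.float32)); return np.round(c,1),np.round(s,1),round(a,1)
E
python3 - <<'E'
from h import *
q=sensors.read_state()["q"].copy(); q[0]=-1.3; ctrl.set_joints(q)
for n in("scene","side"):
    p,hsv,P=cloud(n,n+"1")
    for col,lo,hi in(("amber",20,100),("blue",40,70),("blue",70,100),("white",50,95),("green",60,76),("green",30,50)):
        for Q in blobs(hsv,P,col,lo,hi): print(n,col,lo,len(Q),*rect(Q),np.round(np.median(Q,0)))
E
```

```text
scene amber 20 264 [428.3 165.6] [51.  52.5] 36.7 [439. 156.  59.]
scene amber 20 244 [433.1  52.2] [51.5 52.4] 16.1 [445.  43.  60.]
scene blue 40 318 [349.7 270.5] [ 51.8 107.3] 89.4 [377. 261.  60.]
scene blue 70 142 [350.1 270.4] [61.1 24.8] 2.3 [354. 269.  85.]
scene white 50 137 [460.2 -49.4] [49.1 49.3] 86.8 [468. -51.  61.]
scene white 50 97 [ 661.7 -577.6] [43.9 10.5] 83.8 [ 662. -585.   74.]
scene white 50 402 [850.6 578. ] [97.8 44.6] 1.8 [850. 577.  52.]
scene white 50 41 [ 797.  -252.3] [22.8 49.1] 68.3 [ 797. -254.   51.]
scene white 50 23 [ 812.8 -305. ] [14.1 21.9] 78.4 [ 817. -307.   51.]
scene white 50 21 [ 827.9 -393. ] [14.7 17.1] 40.3 [ 828. -394.   52.]
scene white 50 36 [ 834.3 -282.3] [25.1 25.2] 15.6 [ 835. -282.   51.]
scene white 50 18 [ 844.2 -254.5] [17.9 15.9] 60.8 [ 845. -254.   51.]
scene white 50 33 [ 852.3 -425.4] [37.9 16.5] 46.1 [ 853. -425.   51.]
scene white 50 15 [ 851.5 -223.5] [16.1 10.1] 56.9 [ 852. -223.   51.]
scene white 50 17 [ 886.5 -281.8] [ 8.  19.9] 4.9 [ 887. -280.   51.]
scene white 50 16 [ 888.6 -366.5] [ 9.9 25. ] 30.8 [ 889. -368
[... 607 characters left out ...]
48. -524.   88.]
side white 50 49 [ 697.1 -539.7] [69.  17.6] 3.0 [ 693. -540.   86.]
side white 50 21 [ 846.6 -525.8] [29.4 15.7] 19.6 [ 846. -525.   61.]
side white 50 34 [ 691.9 -536.9] [16.7 51.2] 87.5 [ 692. -539.   62.]
side white 50 115 [455.9 -43.2] [49.4 50.9] 10.5 [458. -38.  59.]
side white 50 138 [855.1 579.4] [34.5 78.1] 85.5 [853. 584.  52.]
side white 50 66 [813.9 577.4] [29.2 35.2] 11.7 [811. 574.  52.]
side green 60 548 [597.9 248.2] [126.2 242.2] 30.5 [592. 252.  68.]
side green 30 1947 [ 600.3 -254.4] [252.2 143.2] 51.8 [ 598. -238.   41.]
side green 30 170 [652.9 146.6] [115.1  31.1] 18.4 [654. 146.  40.]
side green 30 176 [537.  349.7] [121.9   7.8] 29.8 [539. 350.  39.]
```

View pics/scene1.png

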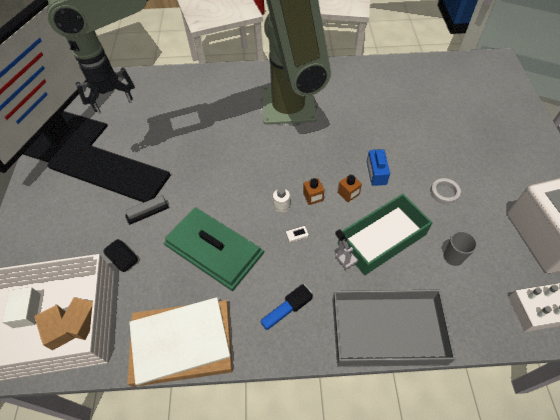

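Only four load items are present: one jar, two flasks and one pack. Nothing was hidden behind the arm. Next I'll refine with the wrist camera.

```bash
cat >> h.py <<'E'
def Rd(deg):
    a=np.radians(deg); y=np.array([np.cos(a),np.sin(a),0]); z=np.array([0,0,-1.]); return np.column_stack([np.cross(y,z),y,z])
def go(x,y,z,deg): 
    try: ctrl.move_ptp(np.array([x,y,z],float),Rd(deg))
    except ctrl.MotionError as e: print("alt",e); ctrl.move_ptp(np.array([x,y,z],float),Rd(deg+180))
def box(Q): 
    c,s,a=rect(Q); return c,s,a
E
python3 - <<'E'
from h import *
def rep(tag,yr):
    p,hsv,P=cloud("wrist",tag)
    for col,lo,hi in(("amber",52,66),("blue",52,66),("blue",75,95),("white",52,66),("green",64,76),("green",34,50),("white",-5,14)):
        for Q in blobs(hsv,P,col,lo,hi,150,(300,800),(-450,420)): print(tag,col,lo,len(Q),*rect(Q),np.round(np.median(Q,0)))
go(400,100,300,0); rep("w1",0)
go(400,100,300,90); rep("w2",0)
go(590,240,320,30.6); rep("w3",0)
go(590,240,320,120.6); rep("w4",0)
print(sensors.read_state()["q"],sensors.read_state()["t"])
E
```

```text
w1 amber 52 1643 [425.1 169.3] [51.1 51.3] 34.0 [424. 170.  58.]
w1 amber 52 1319 [430.3  55.8] [50.9 52.5] 17.1 [428.  64.  58.]
w1 blue 52 2530 [349.4 273.6] [52.  98.8] 89.9 [358. 263.  58.]
w1 blue 75 1246 [347.3 273.4] [60.5 23.7] 0.1 [348. 273.  82.]
w1 white 52 586 [456.9 -45.1] [50.3 46.5] 13.7 [453. -38.  58.]
w1 green 64 2227 [602.7 240. ] [128.  223.9] 30.6 [614. 213.  68.]
w1 green 34 187 [498.7 292.8] [ 2.1 48.8] 30.3 [499. 292.  43.]
w1 green 34 1162 [659.5 229.3] [ 91.3 210.6] 0.5 [658. 233.  42.]
w1 green 34 384 [576.3 161.2] [  2.5 113.2] 30.6 [576. 162.  42.]
w1 green 34 225 [ 669.  -266.6] [67.2 35.9] 79.6 [ 665. -254.   40.]
w1 white -5 7995 [611.2 252.5] [ 88.3 223.9] 30.4 [612. 249.   5.]
w1 white -5 194 [476.6 245.9] [31.1 31.2] 20.2 [474. 244.  -2.]
w1 white -5 2287 [481.7 137.6] [140.6 120.9] 68.6 [479. 123.  -2.]
w1 white -5 258 [518.  168.5] [43.5 40.6] 61.7 [520. 175.  -2.]
w1 white -5 164 [381.6 155.9] [27.9 30.4] 58.2 [379. 154.  -2.]
w1 white -5 293 [395.5 120.2] [48.3 26.1] 36.4 [397. 123.  -2.]
w1 white -5 248 [512.   59.4] [33.6 52. ] 86.2 [515.  57.
[... 2051 characters left out ...]
4 amber 52 244 [453.6  63.3] [ 9.4 51.1] 24.3 [451.  69.  57.]
w4 amber 52 1374 [425.8 169.7] [51.7 51.8] 35.0 [431. 172.  58.]
w4 blue 52 1687 [350.6 273.8] [ 52.  101.1] 89.4 [377. 269.  58.]
w4 blue 75 890 [347.6 274. ] [24.6 60.6] 89.4 [352. 274.  82.]
w4 green 64 3021 [598.6 247. ] [126.  239.9] 30.5 [598. 245.  68.]
w4 green 34 3919 [ 607.8 -200.4] [199.8 123.6] 33.1 [ 619. -196.   40.]
w4 green 34 1350 [600.6 248.2] [111.7 229.8] 30.8 [634. 280.  42.]
w4 white -5 454 [570.5 -10. ] [35.8 70.1] 15.2 [570.  -8.  13.]
w4 white -5 12563 [600.7 248.4] [107.7 228.5] 30.5 [599. 248.   5.]
[ 2.50387916e-01  2.98394374e-01  1.29708488e+00  7.00478653e-06
  1.54583599e+00 -1.85388141e+00] 8.8917
```

```bash
cat >> h.py <<'E'
C=np.array([598.6,247.0]); CA=30.5
def cw(x,y):
    a=np.radians(CA); return C+np.array([x*np.cos(a)-y*np.sin(a), x*np.sin(a)+y*np.cos(a)])
def look(xy,col,grip_deg,save=None):
    """hover, measure: returns cap/ridge centre and body yaw"""
    go(*xy,260,grip_deg); ctrl.hold(.2)
    p,hsv,P=cloud("wrist",save); near=np.hypot(P[...,0]-xy[0],P[...,1]-xy[1])<90
    top=P[near&(P[...,2]>76)&(P[...,2]<90)]
    B=[Q for Q in blobs(hsv,P,col,50,66,100) if np.hypot(*(np.median(Q,0)[:2]-xy))<90]
    t=rect(top); b=rect(np.vstack(B)); print("top",*t,"body",*b,"n",len(top)); return t,b
def pick(xy,deg,z=92,w0=60,force=70):
    ctrl.gripper_to(w0); go(*xy,170,deg); ctrl.move_l([*xy,z],vel=120)
    ctrl.gripper_to(5,force); s=sensors.read_state(); print("grip",s["grip_width"],s["grasp_force"])
    ctrl.move_l([*xy,z+20],vel=60); ctrl.move_l([*xy,210],vel=150); s=sensors.read_state()
    print("lift",s["grip_width"],s["grasp_force"],s["force"].round(1))
def place(xy,deg,z=98,w1=38):
    go(*xy,210,deg); s=sensors.read_state(); print("over",s["grip_width"],s["grasp_force"],s["force"].round(1))
    ctrl.move_l([*xy,z+12],vel=120); ctrl.hold(.2)
    hit=ctrl.move_l([*xy,z-3],vel=30,threshold=6); s=sensors.read_state()
    print("down",hit,s["eef_pos"].round(1),s["grip_width"])
    ctrl.gripper_to(w1); ctrl.move_l([*xy,220],vel=150); print("t",sensors.read_state()["t"])
E
python3 - <<'E'
from h import *
t,b=look((347.5,273.6),"blue",90,"p1")
pick(t[0],90,z=90); place(cw(0,84),120.5,z=96,w1=34)
t,b=look((425.5,169.5),"amber",120,"p2")
E
```

```text
top [346.7 274.1] [59.5 23.3] 0.1 body [346.1 274.1] [104.4  51.2] 0.2 n 1481
grip 22.312450766014262 68.69580030441284
lift 22.582485043960347 68.71376037597656 [-0.5 -0.7 -2.8]
over 22.620345379544123 68.69622588157654 [ 0.  -0.8 -3.4]
down True [556.3 319.3  96.9] 22.453120924358814
t 17.2333
top [424.7 169.1] [24.  23.5] 87.2 body [424.8 169. ] [51.5 51.1] 34.5 n 536
```

```bash
python3 - <<'E'
from h import *
def do(xy,col,ydef,tgt):
    t,b=look(xy,col,ydef)
    d=120.5
    if col=="amber": d+= (b[2]-CA+45)%90-45
    pick((t[0]+b[0])/2,d); place(cw(*tgt),120.5)
do((425,169.3),"amber",120,(-24,27))
do((430.5,55.8),"amber",107,(24,-29))
go(*C,320,120.5); cloud("wrist","w5")
E
```

```text
top [424.6 168.8] [24.1 23.5] 29.4 body [424.9 168.9] [51.5 51. ] 34.5 n 540
grip 22.899395648124756 68.36743712425232
lift 23.703114066205497 50.33107101917267 [ 0.6  0.4 -3.3]
over 23.353290968521552 69.45787310600281 [ 0.4  0.3 -1.9]
down True [564.6 257.9  99.1] 23.28609235406976
t 25.7
top [430.2  54.9] [24.2 24.1] 71.9 body [429.8  54.6] [50.9 50.9] 17.0 n 543
grip 23.41235818318893 68.37272644042969
lift 23.232145269382585 68.75538468360901 [ 0.4  0.9 -2.4]
over 23.188127418084807 68.75238060951233 [-0.  -1.4 -1.6]
down True [634.3 234.   99.1] 23.5858350028019
t 34.1333
```

View pics/w5.png

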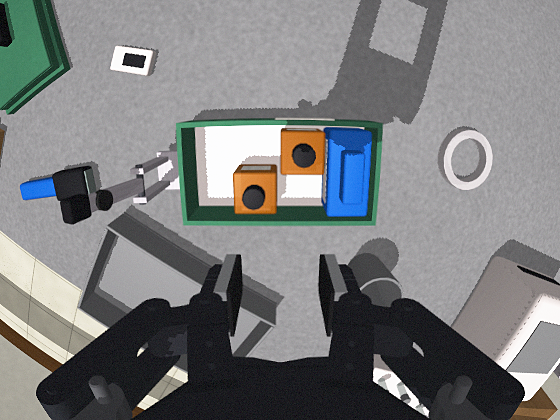

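The picture shows the pack at (348,172) and the flasks at (302,152) and (255,190), all upright and square. The clamp is open at the left (130,190). The jar is next, then I'll measure the lid.

```bash
python3 - <<'E'
from h import *
t,b=look((457,-45),"white",120)
pick(t[0],120.5); place(cw(-24,-84),120.5)
go(*C,320,120.5); ctrl.hold(.2); cloud("wrist","w6")
for d in(142,232):
    go(600,-256,330,d); ctrl.hold(.2)
    p,hsv,P=cloud("wrist",f"lid{d}")
    for Q in blobs(hsv,P,"green",30,50,2000,yr=(-500,-50)): print(d,len(Q),*rect(Q),np.round(np.median(Q,0)))
    h=P[(P[...,2]>58)&(P[...,2]<76)&(np.hypot(P[...,0]-600,P[...,1]+256)<90)]; print("handle",len(h),*rect(h),np.median(h[:,2]))
print(sensors.read_state()["q"],sensors.read_state()["t"])
E
```

```text
top [456.9 -47.3] [23.7 23.5] 29.4 body [457.5 -47.4] [49.9 49.7] 30.5 n 536
grip 23.68554075445046 68.40477705001831
lift 23.141304893226522 68.80781292915344 [-0.7  0.4 -3. ]
over 23.30278732697619 68.80775570869446 [ 0.3 -0.4 -2.6]
down True [620.9 162.3  99.2] 23.278394787583753
t 43.3833
alt the arm cannot take that pose within its joint ranges
142 18259 [ 599.9 -255.7] [247.8 134.6] 51.9 [ 607. -247.   40.]
handle 807 [ 600.7 -255.6] [78.5 14.7] 51.9 65.55521676119537
232 17994 [ 600.1 -256.4] [246.9 134.1] 51.9 [ 603. -259.   40.]
handle 909 [ 600.  -256.1] [78.5 15.7] 52.1 65.76255265074099
[-5.35794465e-01  3.28239152e-01  1.23913415e+00 -6.02405653e-07
  1.57417185e+00  1.69802869e+00] 47.95
```

View pics/w6.png

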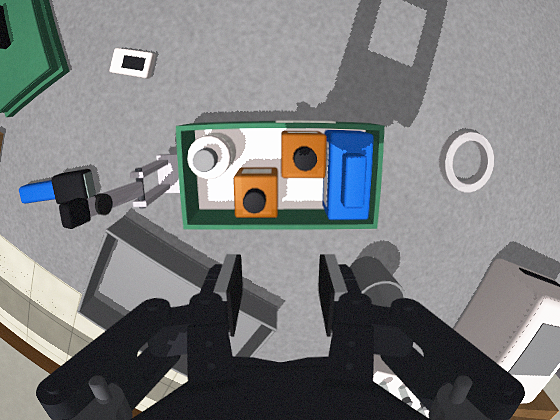

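The jar is now at (207,157), upright, and the load is complete. I'll pick up the lid, hover it over the carrier, and check how it sits in the grip.

```bash
cat >> h.py <<'E'
def lidcheck(tag,zt):
    s=sensors.read_state(); p,hsv,P=cloud("wrist",tag)
    for Q in blobs(hsv,P,"green",zt-12,zt+10,2000): print("lid",len(Q),*rect(Q),np.round(np.median(Q,0)),"tcp",s["eef_pos"].round(1),"w",s["grip_width"].round(1))
E
python3 - <<'E'
from h import *
xy=np.array([600.2,-256.0])
ctrl.gripper_to(50); go(*xy,150,-38.1); ctrl.move_l([*xy,71],vel=80)
ctrl.gripper_to(2,110); s=sensors.read_state(); print(s["grip_width"],s["grasp_force"],s["t"])
ctrl.move_l([*xy,90],vel=50); ctrl.move_l([*xy,330],vel=150); lidcheck("l1",300)
go(*C,330,30.5); ctrl.hold(.5); s=sensors.read_state(); print(s["grip_width"],s["grasp_force"],s["force"],s["t"])
lidcheck("l2",300)
E
```

```text
13.72639294560151 109.10885453224182 51.175Traceback (most recent call last):
  File "<stdin>", line 5, in <module>
  File "h.py", line 56, in lidcheck
    for Q in blobs(hsv,P,"green",zt-12,zt+10,2000): print("lid",len(Q),*rect(Q),np.round(np.median(Q,0)),"tcp",s["eef_pos"].round(1),"w",s["grip_width"].round(1))
                                                                                                                                         ^^^^^^^^^^^^^^^^^^^^^
AttributeError: 'float' object has no attribute 'round'
```

```bash
sed -i 's/s\["grip_width"\].round(1))$/round(s["grip_width"],1))/' h.py
python3 - <<'E'
from h import *
lidcheck("l1",300)
go(*C,330,30.5); ctrl.hold(.5); s=sensors.read_state(); print(s["grip_width"],s["grasp_force"],s["force"],s["t"])
lidcheck("l2",300)
E
```

```text
lid 68625 [ 628.7 -217.7] [150.9 133.7] 52.1 [ 638. -206.  296.] tcp [ 599.8 -255.7  328.5] w 13.7
13.491529954202662 108.25472474098206 [-0.20138068 -0.43189121 -2.75594352] 55.8833
lid 68597 [575.2 288.7] [133.7 150.8] 30.5 [566. 302. 298.] tcp [598.6 246.9 330. ] w 13.5
```

View pics/l2.png

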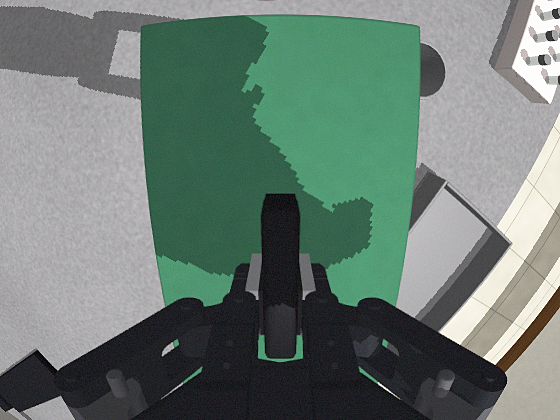

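The lid is held centred over the carrier: yaw 30.5°, about 1 mm off laterally, far end 123 mm out as it should be. Lowering it now.

```bash
python3 - <<'E'
from h import *
xy=cw(-.5,0)
ctrl.move_l([*xy,155],vel=120); ctrl.hold(.3)
hit=ctrl.move_l([*xy,127],vel=25,threshold=12); s=sensors.read_state(); print(hit,s["eef_pos"].round(1),s["force"].round(1),round(s["grip_width"],1))
ctrl.gripper_to(40); ctrl.move_l([*xy,330],vel=150); ctrl.hold(.2)
lidcheck("l3",100)
p,hsv,P=cloud("wrist"); m=inr(hsv,*COL["green"])&(P[...,2]>85)&(P[...,2]<115); Q=P[m]
A=np.c_[Q[:,:2]-C,np.ones(len(Q))]; print("plane",np.linalg.lstsq(A,Q[:,2],rcond=None)[0]); print(s["t"])
cloud("side","s2")
E
```

```text
True [598.1 246.7 132. ] [ 1.  -0.5  4. ] 13.7
lid 23727 [599.6 246.1] [135.  247.9] 30.6 [592. 263. 100.] tcp [597.9 246.7 329. ] w 40.0
plane [9.05358597e-04 1.44900790e-03 9.99601247e+01]
58.6917
```

View pics/l3.png

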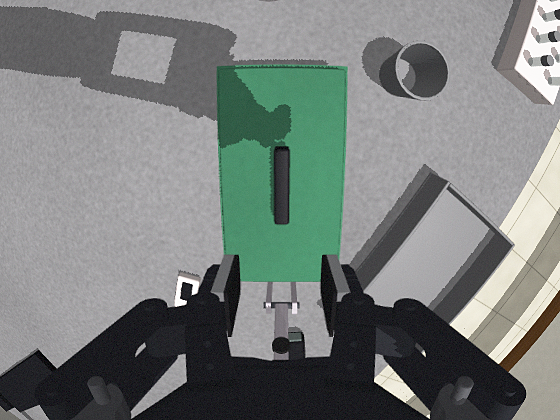

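The lid is seated: its top reads 100 mm plus the known 2 mm bias, it's level, and its yaw is 30.6°. The clamp is open at (282,320). I'll swing it down now.

```bash
python3 - <<'E'
from h import *
def pt(y,z): return [*cw(0,y),z]
ctrl.gripper_to(0,40)
go(*cw(0,-262),300,30.5); ctrl.move_l(pt(-262,200),vel=120)
f0=sensors.read_state()["force"]
for th in np.arange(2.1,0.25,-0.15):
    c,s=np.cos(th),np.sin(th); y=-152+84*c-9*s-11; z=112+84*s+9*c+25
    ctrl.move_l(pt(y,z),vel=80); f=sensors.read_state()["force"]-f0; print(round(th,2),f.round(1))
    if np.linalg.norm(f)>30: print("stop"); break
else:
    hit=ctrl.move_l(pt(-152+88,142),vel=30,threshold=22); s=sensors.read_state(); print(hit,s["eef_pos"].round(1),s["force"].round(1))
    ctrl.move_l(pt(-64,300),vel=150)
go(*cw(0,60),330,30.5); ctrl.hold(.2)
p,hsv,P=cloud("wrist","c1"); cloud("side","c2"); r=(P[...,:2]-cw(0,-60)); m=(np.hypot(r[...,0],r[...,1])<12)&(P[...,2]>95); print("tab z",np.percentile(P[m][:,2],[20,50,90])); print(sensors.read_state()["t"])
E
```

```text
2.1 [-0.8  0.1  0.1]
1.95 [0.2 0.9 1. ]
1.8 [ 0.2 -0.2 -0.2]
1.65 [ 0.5 -0.4  0.3]
1.5 [-0.6  0.   0.9]
1.35 [-1.  -0.3 -0.5]
1.2 [-0.3 -0.3  0.6]
1.05 [-0.2 -0.7  0.3]
0.9 [-1.  -0.1 -0. ]
0.75 [-0.4  0.2  0.6]
0.6 [ 0.  -0.7 -0.3]
0.45 [-0.8 -0.2  0.2]
0.3 [-0.2 -0.7 -0. ]
False [632.5 189.5 145.8] [-2.9 -7.3 14.3]Traceback (most recent call last):
  File "<stdin>", line 14, in <module>
    return _quantile_unchecked(
        a, q, axis, out, overwrite_input, method, keepdims, weights)
    return _ureduce(a,
                    func=_quantile_ureduce_func,
    ...<5 lines>...
                    overwrite_input=overwrite_input,
                    method=method)
    r = func(a, **kwargs)
    result = _quantile(arr,
                       quantiles=q,
    ...<2 lines>...
                       out=out,
                       weights=wgt)
    slices_having_nans = np.isnan(arr[-1, ...])
                                  ~~~^^^^^^^^^
IndexError: index -1 is out of bounds for axis 0 with size 0
```

View pics/c1.png

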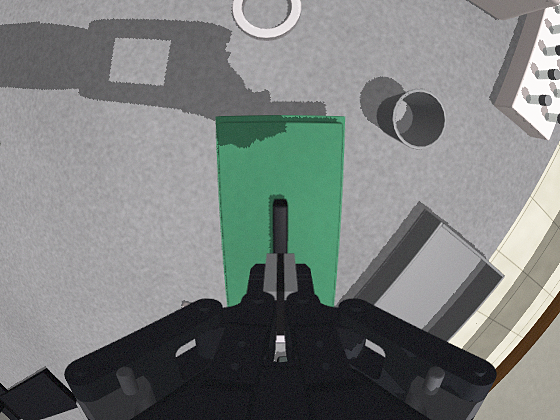

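View pics/c2.png

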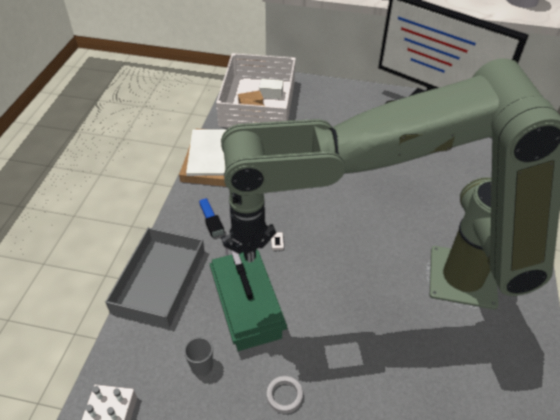

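The clamp looks down, but the gripper blocks the view. I'll check it from the side.

```bash
python3 - <<'E'
from h import *
go(*cw(40,-60),320,120.5); ctrl.hold(.2)
p,hsv,P=cloud("wrist","c3"); 
a=np.radians(CA); D=P[...,:2]-C; X=D@[np.cos(a),np.sin(a)]; Y=D@[-np.sin(a),np.cos(a)]
for lo,hi in((-150,-130),(-120,-100),(-95,-80),(-72,-50)):
    m=(abs(X)<7)&(Y>lo)&(Y<hi)&(P[...,2]>80); print(lo,hi,m.sum(),np.percentile(P[m][:,2],[10,50,90]).round(1) if m.any() else "")
m=inr(hsv,*COL["green"])&(P[...,2]>85)&(P[...,2]<115);print("lid",*rect(P[m]),np.median(P[m][:,2]))
print(sensors.read_state()["t"])
E
```

```text
-150 -130 260 [114.  114.9 115.9]
-120 -100 271 [114. 115. 116.]
-95 -80 210 [114.1 115.  116. ]
-72 -50 321 [117.9 118.9 119.9]
lid [599.1 245.6] [133.9 247.8] 30.5 100.0746198862404
73.025
```

View pics/c3.png

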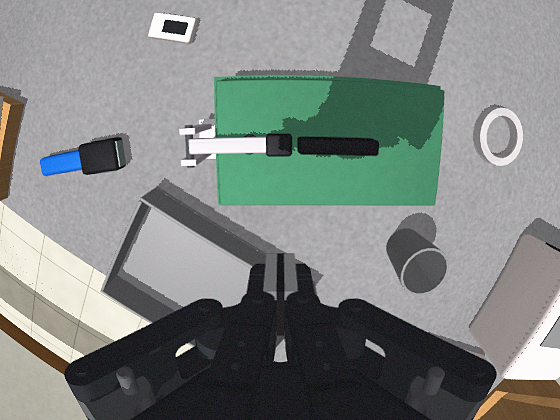

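The clamp arm lies level along the lid, from (190,145) to the tab at (279,146). The tab top reads 119 mm plus the 2 mm bias, giving the required 121 mm. The lid is seated and the bystanders haven't moved.

```bash
python3 -c "
from h import *
print(ctrl.finish_job())"
```

```text
the job is handed in; nothing more can be done
None
```

The job is handed in: the jar, both flasks and the one cold pack on the desk stand upright in the carrier, the lid is seated level and square on the rim, the clamp is fully down, and the other things on the desk were left alone (about 73 s used).

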